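# Tip the blue panel up against the drying-rack fence

### The arm

A 6-joint arm with a two-finger parallel gripper is mounted at the origin on the work surface. World frame = base frame: x ahead of the robot, y to its left, z up, the work surface at z = 0. Lengths are in m, angles in rad, forces in N, time in s.
With the tool pointing down it reaches from about 0.3 to 0.875 m from the base axis. Payload 6.4 kg.
Tool frame: the origin (TCP) lies at the very end of the fingers, on their centre line; the grasp point (between the pads) lies 19 mm behind it (ctrl.grip_point_offset is the z of the grasp point in the tool frame, in m); z points along the fingers, y is the direction in which the jaws open and shut (so a half turn about z gives the same grasp; the last joint's range is limited). The gripper opens to 85 mm and grips with 20 to 120 N. Pads are 22 mm wide; open, the fingers measure 114 mm over their backs; the gripper's body (76 mm by 85 mm) begins 54 mm behind the grasp point. The pads swing forward as they close: fully open they stand 13 mm farther back than shut.
Start: joints at [-1.515, 0.181, 1.607, -0, 1.354, -0.206], TCP at [0.149, -0.555, 0.231] pointing down, gripper open.
Joint ranges: [-2.99, 2.99], [-0.89, 2.07], [0.3, 2.58], [-1.14, 4.28], [0, 2.63], [-3.12, 3.12]. Speed limits (rad/s): [2.57, 2.57, 3.01, 3.14, 3.14, 3.14].

### API

Orientations are given as a unit quaternion [w, x, y, z].
In Python, from bench import status, cams, ctrl gives the robot as it stands.
- The arm moves only by the shell command python3 -m handwheel 'ROWS'. ROWS is JSON, a list of rows, each an object with "grip": the finger opening in cm, from 0 to 8.54; "linear": the shift along the tool's x, y, z in cm, a list of three; "rotation": the turn, a rotation vector about the tool's x, y, z in degrees, a list of three. A call has 1 to 12 rows; each row is the pose to reach, as a shift and turn from the pose commanded when the call began, along the tool's axes at that moment; what a row does not reach only later rows make up. A row lasts 1/12 s, in which the tool goes at most 41.7 mm and 7.16 degrees, less where a joint would pass 70% of its speed; a pose out of reach is approached as far as the arm can. A call with a gripper value outside its range is refused whole. The fingers move at their own pace and stop on an object; the grip force is fixed at half the most. Time passes only in rows, so rows that repeat a pose let the fingers close. It gives the time, the measured TCP pose, the force and the opening at its end, in the units of the state.
- status.get_obs(): the state, without advancing time (a new reading comes with each control period).
- cams.camera(name): name is "scene" or "top" or "wrist"; returns the picture (480x640x3 uint8, red, green, blue); there is no depth.
- cams.camera_info(name): a dict with "fovy" (degrees; the focal length in pixels is half the picture's height over the tangent of half this angle, whatever the lens; pixels are square), "cx", "cy" (the principal point, pixels), "world_from_camera" (4x4, takes a point from camera to world coordinates); the wrist camera has in their place "mount" (4x4, takes a point from camera to tool coordinates, whose origin is the TCP and whose axes are the flange's). Camera axes: x right, y down, z forward; pixel columns grow to the right and rows downward; lengths in m; the calibration is good to about 2 mm. A picture is of the moment at which its call begins: read the wrist's pose just before it. camera_info takes no time and is no camera call.
- ctrl.hand_in(): hands the job in, once; it reports no verdict.
The state is a dict: "time_s": time; "q": joint angles; "dq": joint speeds; "joint_efforts": joint torques, N m; "eef_pos": TCP position; "eef_rot": TCP orientation; "wrist_force": force on the tool from outside, world axes, zero at the start; "torque": the same for the moment, N m; "opening": opening from 0.0 (shut) to 1.0 (fully open).
Only numpy, scipy, OpenCV 4.12 (cv2) and the standard library are available. Lean on these libraries where they do the work, as an engineer would, in place of code of your own. Each camera call takes 0.05 s, during which the arm holds its last target.

### The job

Tip the blue painted panel up on its lower edge until it stands leaning back against the fence of the drying rack, in its own place along the rack, so that its underside can be sprayed next. Leave the black and the grey panel lying on the rail as they are.

Things in the scene. Friction and masses are not known exactly. Their poses are not given: they have to be found in the camera images.
- rack: Fixed rack, base board 200x400x10 mm. Origin: centre of its underside, on the table; x from rail to fence (away from robot), y along fence, z up. Fence face meets the board at x=+50, leans back 12 deg, top 78 above table. Toe strip on the board 17 mm before it, 6 high. Rest rail: 10 mm bar along y at x=-16, top 52 above table. 3 panels side by side, 120 apart, slope 35 deg, lower edge at the fence.
- blue_panel: Blue panel 110 (x) x 90 (y) x 8 mm (z), 60-120 g, lying on the rail. Origin: its centre. x points down the slope to the fence, z out of the ribbed upper face. Upper edge (x=-55, robot's side) free, 73 mm above the table. Pushed to the fence and up along the arc, it pivots on its lower edge; 5 deg past vertical it falls onto the fence, z axis then 102 deg from vertical; short of vertical it drops back.
- blue_foot (a point): Middle of the blue panel's lower edge, half-way through its thickness, 55 mm from its centre along x: the line it pivots about. Same axes as the panel. At the start it lies about 13 mm above the table.
- black_panel: Black panel, same size, axes and origin (centre) as the blue one; to be left lying on the rail.
- grey_panel: Light grey panel, same size, axes and origin (centre) as the blue one; to be left lying on the rail.
There are look-alikes about, which are no part of the job. What is meant by the blue_panel is not orange, and is the larger of those in its own colour.

How it is judged:
At the end, for the whole second after the job is handed in: Blue panel at rest on its lower edge, leaning on the fence: z axis 95 to 112 deg from vertical, y axis within 10 deg of the fence's, foot within 25 mm of its start, centre 55 to 80 mm above the table; black and grey panels still on the rail, within 20 mm of their start and sloping under 46 deg (angle between blue_panel's own z axis and vertical between 1.65 and 1.95 rad and angle between the y axis of blue_panel and the y axis of rack, either way round below 0.18 rad and distance of blue_foot from where it was at the start of the episode below 0.025 m and z of blue_panel in the frame of rack between 0.055 and 0.08 m and linear speed of blue_panel below 0.02 m/s and distance of each of black_panel, grey_panel from where it was at the start of the episode below 0.02 m and angle between each of black_panel, grey_panel's own z axis and vertical below 0.8 rad); the robot touches nothing.
It fails at once if the black panel is disturbed (moved more than 30 mm) (distance of black_panel from where it was at the start of the episode above 0.03 m).
It fails at once if the grey panel is disturbed (moved more than 30 mm) (distance of grey_panel from where it was at the start of the episode above 0.03 m).
It also fails if it takes over 35 s, if anything falls off the work surface, if the arm or the gripper's body presses on something with over 40 N, if the wrist force passes 120 N, or if a joint passes its speed limit or range.

## Working session

There is one attempt and no reset: what is moved stays moved. The work goes in short steps, Python scripts to look and compute and a shell command to move; the robot and the scene stay as the last step left them, time stands still between calls to the robot, and variables do not carry over. Pictures are saved under pics/ and viewed, and the job is handed in when it is done.

```bash
mkdir -p pics; ls
python3 - <<'E'
from bench import status,cams,ctrl
import cv2
o=status.get_obs();print(o['time_s'],o['eef_pos'],o['eef_rot'],o['opening'],ctrl.grip_point_offset)
for n in ['scene','top']:
    cv2.imwrite(f'pics/{n}0.png',cams.camera(n)[:,:,::-1])
    i=cams.camera_info(n);print(n,i)
E
```

```text
pics
0.0 [ 0.14881044 -0.55485651  0.23039003] [-8.41855791e-04  9.91446160e-01  1.30513598e-01  6.08412634e-05] 1.0000358767198636 -0.0187
scene {'fovy': 46.07440321950458, 'cx': 322.78628408875016, 'cy': 244.57433410087202, 'world_from_camera': array([[-0.58712681,  0.66792693, -0.45733546,  0.96060828],
       [ 0.80945228,  0.49022385, -0.32321446,  0.4053987 ],
       [ 0.00831311, -0.55995911, -0.82847854,  0.89402907],
       [ 0.        ,  0.        ,  0.        ,  1.        ]])}
top {'fovy': 44.07970763301441, 'cx': 321.5791408107366, 'cy': 232.62477654197644, 'world_from_camera': array([[-0.00374713, -0.99681095,  0.07971126,  0.43383041],
       [-0.9997517 ,  0.00548527,  0.02159763,  0.06662755],
       [-0.02196599, -0.07961054, -0.99658399,  0.88258051],
       [ 0.        ,  0.        ,  0.        ,  1.        ]])}
```

View pics/scene0.png

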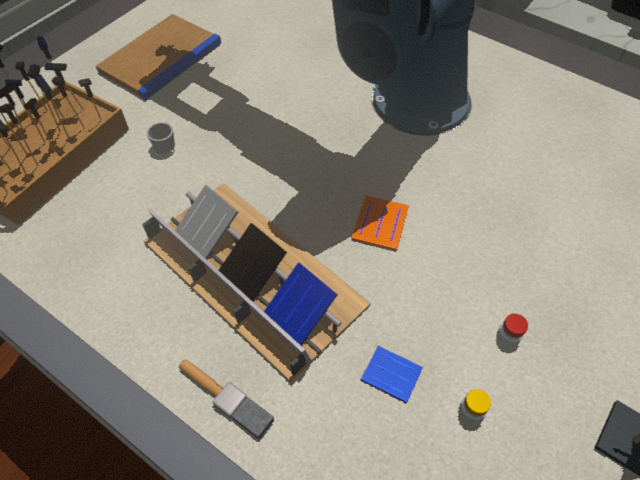

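View pics/top0.png

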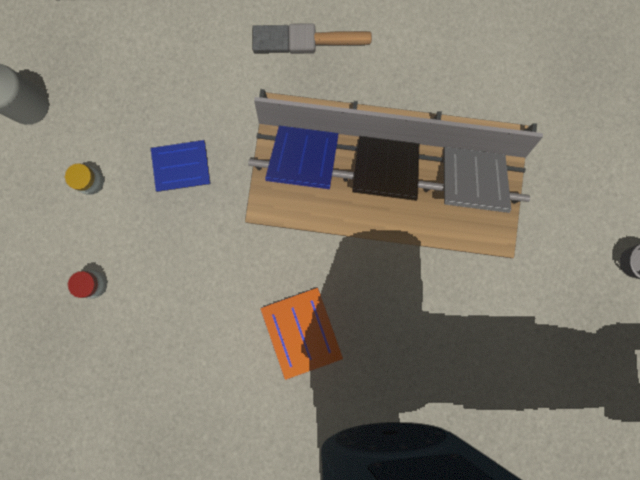

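The top view shows the rack with three panels: blue at the left end (about column 302, row 157), black in the middle and grey on the right. The smaller blue one at (180,165) and the orange one at (300,333) are look-alikes. Next I'll measure the panels and the rack.

```bash
cat > h.py <<'E'
import numpy as np,cv2
from bench import status,cams,ctrl
def ray(n,uv):
    i=cams.camera_info(n);f=240/np.tan(np.radians(i['fovy'])/2);T=i['world_from_camera']
    d=T[:3,:3]@np.array([(uv[0]-i['cx'])/f,(uv[1]-i['cy'])/f,1]);return T[:3,3],d
def onz(n,uv,z):
    o,d=ray(n,uv);return o+d*(z-o[2])/d[2]
def tri(a,b):
    A=np.zeros((3,3));v=np.zeros(3)
    for n,uv in((('scene',a)),('top',b)):
        o,d=ray(n,uv);d=d/np.linalg.norm(d);P=np.eye(3)-np.outer(d,d);A+=P;v+=P@o
    return np.linalg.solve(A,v)
def quad(img,lo,hi,near):
    m=cv2.inRange(cv2.cvtColor(img,cv2.COLOR_RGB2HSV),lo,hi)
    m=cv2.morphologyEx(m,cv2.MORPH_CLOSE,np.ones((5,5)))
    cs,_=cv2.findContours(m,cv2.RETR_EXTERNAL,cv2.CHAIN_APPROX_NONE)
    c=[c for c in cs if cv2.contourArea(c)>200 and cv2.pointPolygonTest(c,near,False)>=0][0]
    hull=cv2.convexHull(c);e=.02
    while True:
        q=cv2.approxPolyDP(hull,e*cv2.arcLength(hull,True),True)
        if len(q)<=4:break
        e+=.005
    return q[:,0],cv2.contourArea(c)
E
python3 - <<'E'
from h import *
s=cv2.imread('pics/scene0.png')[:,:,::-1];t=cv2.imread('pics/top0.png')[:,:,::-1]
for n,im,p in(('scene',s,(300,302)),('top',t,(302,157))):
    q,a=quad(im,(105,120,40),(130,255,255),p);print(n,q.tolist(),a)
    for c in q: print(c, onz(n,c,.079).round(4),onz(n,c,.0163).round(4))
# board near edge corners at z=.01
A=onz('top',(247,222),.01);B=onz('top',(515,257),.01);print(A,B,np.linalg.norm(A-B))
E
```

```text
scene [[298, 263], [336, 294], [301, 343], [265, 312]] 2943.0
[298 263] [0.5664 0.0756 0.079 ] [0.5361 0.0503 0.0163]
[336 294] [0.5773 0.1626 0.079 ] [0.5478 0.1439 0.0163]
[301 343] [0.6807 0.1688 0.079 ] [0.6592 0.1506 0.0163]
[265 312] [0.6719 0.0894 0.079 ] [0.6497 0.065  0.0163]
top [[337, 134], [328, 187], [266, 179], [280, 126]] 3284.5
[337 134] [0.6343 0.0623 0.079 ] [0.6499 0.0619 0.0163]
[328 187] [0.5607 0.075  0.079 ] [0.5706 0.0757 0.0163]
[266 179] [0.5724 0.1601 0.079 ] [0.5832 0.1674 0.0163]
[280 126] [0.6463 0.141  0.079 ] [0.6628 0.1468 0.0163]
[0.5200405  0.19611677 0.01      ] [ 0.46632683 -0.19709951  0.01      ] 0.3968679949921669
```

Run:
```python
import cv2,numpy as np
s=cv2.imread('pics/scene0.png')[170:390,140:380];t=cv2.imread('pics/top0.png')[80:270,235:550]
cv2.imwrite('pics/sc.png',cv2.resize(s,None,fx=2.7,fy=2.7,interpolation=2));cv2.imwrite('pics/tc.png',cv2.resize(t,None,fx=2.5,fy=2.5,interpolation=2))
```

```text
(no output)
```

View pics/sc.png

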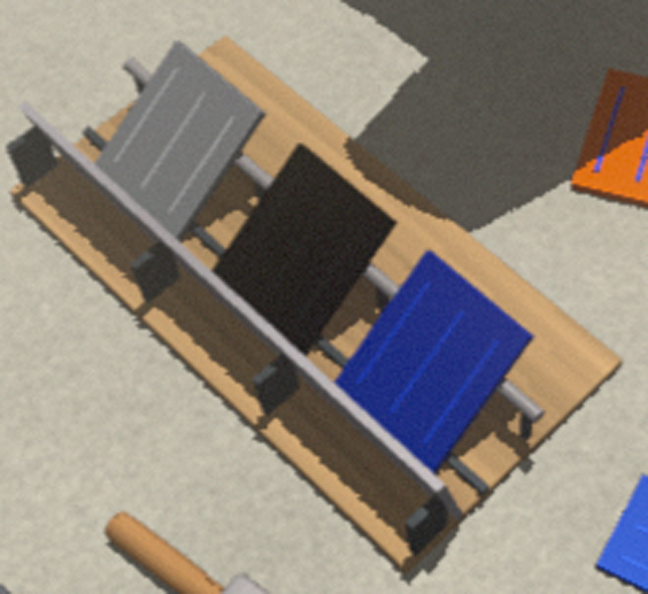

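View pics/tc.png

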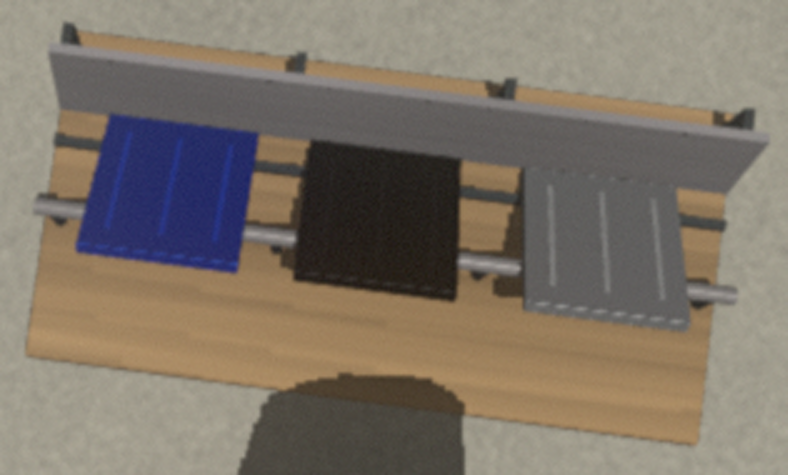

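```bash
cat >> h.py <<'E'
from scipy.spatial.transform import Rotation as Ro
yaw=np.radians(-7.7)
D=np.array([np.cos(yaw),np.sin(yaw),0]);Y=np.array([-np.sin(yaw),np.cos(yaw),0]);K=np.array([0,0,1.])
EDGE=np.array([.5655,.119,0])  # mid of underside upper edge, xy
def tgt(along,z,p,lat=0):
    p=np.radians(p);zt=np.cos(p)*D-np.sin(p)*K;yt=-Y;xt=np.cross(yt,zt)
    return EDGE+along*D+lat*Y+z*K,np.stack([xt,yt,zt],1)
def go(along,z,p,lat=0,st=None):
    o=status.get_obs()
    if st is None: P=np.array(o['eef_pos']);w=o['eef_rot'];R=Ro.from_quat([w[1],w[2],w[3],w[0]]).as_matrix()
    else: P,R=tgt(*st)
    T,RT=tgt(along,z,p,lat)
    print((along,z,p),'lin cm',(R.T@(T-P)*100).round(2),'rot deg',np.degrees(Ro.from_matrix(R.T@RT).as_rotvec()).round(2))
E
python3 - <<'E'
from h import *
print(tri((298,263),(328,187)),tri((336,294),(266,179)))
go(-.12,.23,90); go(-.12,.23,35)
E
```

```text
[0.56246314 0.07401033 0.07223321] [0.57377147 0.1606989  0.07177876]
(-0.12, 0.23, 90) lin cm [ 46.62 -58.94   0.15] rot deg [-0.09 -0.   22.7 ]
(-0.12, 0.23, 35) lin cm [ 46.62 -58.94   0.15] rot deg [-10.98  54.26  20.87]
```

```bash
python3 -m handwheel '[{"grip":4,"linear":[23.3,-29.5,0],"rotation":[0,0,11]},{"grip":4,"linear":[46.6,-58.9,0],"rotation":[0,0,22.7]},{"grip":4,"linear":[46.6,-58.9,0],"rotation":[0,0,22.7]},{"grip":4,"linear":[46.6,-58.9,0],"rotation":[0,0,22.7]},{"grip":4,"linear":[46.6,-58.9,0],"rotation":[0,0,22.7]},{"grip":4,"linear":[46.6,-58.9,0],"rotation":[0,0,22.7]},{"grip":4,"linear":[46.6,-58.9,0],"rotation":[0,0,22.7]},{"grip":4,"linear":[46.6,-58.9,0],"rotation":[0,0,22.7]},{"grip":4,"linear":[46.6,-58.9,0],"rotation":[0,0,22.7]},{"grip":4,"linear":[46.6,-58.9,0],"rotation":[0,0,22.7]},{"grip":4,"linear":[46.6,-58.9,0],"rotation":[0,0,22.7]},{"grip":4,"linear":[46.6,-58.9,0],"rotation":[0,0,22.7]}]'; python3 -c "
from h import *
go(-.12,.23,90);go(-.12,.23,35);print(status.get_obs()['q'])"
```

```text
time_s: 1.1
eef_pos: [0.3471, -0.0944, 0.2313]
eef_rot: [0.0, 0.998, -0.067, 0.0]
wrist_force: [1.0, -1.3, -0.2]
opening: 0.469
(-0.12, 0.23, 90) lin cm [  6.77 -24.07   0.13] rot deg [ 0.02 -0.04 -0.04]
(-0.12, 0.23, 35) lin cm [  6.77 -24.07   0.13] rot deg [ 3.000e-02  5.496e+01 -3.000e-02]
[-5.99141178e-01 -3.54311083e-01  2.10084778e+00  4.87505360e-05
  1.39425591e+00  1.10670248e+00]
```

```bash
python3 -m handwheel '[{"grip":4,"linear":[6.8,-24,0],"rotation":[0,55,0]},{"grip":4,"linear":[6.8,-24,0],"rotation":[0,55,0]},{"grip":4,"linear":[6.8,-24,0],"rotation":[0,55,0]},{"grip":4,"linear":[6.8,-24,0],"rotation":[0,55,0]},{"grip":4,"linear":[6.8,-24,0],"rotation":[0,55,0]},{"grip":4,"linear":[6.8,-24,0],"rotation":[0,55,0]},{"grip":4,"linear":[6.8,-24,0],"rotation":[0,55,0]},{"grip":4,"linear":[6.8,-24,0],"rotation":[0,55,0]},{"grip":4,"linear":[6.8,-24,0],"rotation":[0,55,0]},{"grip":4,"linear":[6.8,-24,0],"rotation":[0,55,0]},{"grip":4,"linear":[6.8,-24,0],"rotation":[0,55,0]},{"grip":4,"linear":[6.8,-24,0],"rotation":[0,55,0]}]'; python3 -c "
from h import *
go(-.12,.23,35);go(-.04,.06,35);print(status.get_obs()['q'])
cv2.imwrite('pics/s1.png',cams.camera('scene')[:,:,::-1])"
```

```text
time_s: 2.1
eef_pos: [0.445, 0.1327, 0.2292]
eef_rot: [0.031, 0.886, -0.058, 0.46]
wrist_force: [0.3, -0.6, 0.1]
opening: 0.473
(-0.12, 0.23, 35) lin cm [ 0.14 -0.25  0.06] rot deg [-0.04  0.14  0.12]
(-0.04, 0.06, 35) lin cm [-9.16 -0.26 16.39] rot deg [-0.04  0.14  0.12]
[ 0.24235399 -0.52190024  2.49580875 -0.91490509  0.38851014  2.66963328]
```

View pics/s1.png

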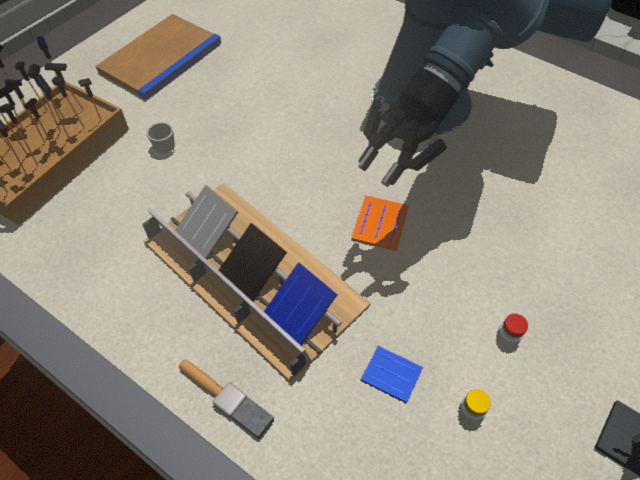

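```bash
cat >> h.py <<'E'
from scipy.optimize import least_squares
def fk(q,m):
    l1,l2,L,h,off=m
    a=q[1]+q[2];R1=Ro.from_euler('z',q[0])
    W=R1.apply([l1*np.sin(q[1])+l2*np.sin(a),off,h+l1*np.cos(q[1])+l2*np.cos(a)])
    R=R1*Ro.from_euler('y',a)*Ro.from_euler('z',q[3])*Ro.from_euler('y',q[4])
    z=R.apply([0,0,1]);return W+L*z,z
M=[.43,.497,.294,.21,.118]
def fit():
    o=status.get_obs()
    S=[([-1.515,.181,1.607,0,1.354],[.149,-.555,.2304]),([-.5991,-.3543,2.1008,0,1.3943],[.3471,-.0944,.2313]),(o['q'][:5],o['eef_pos'])]
    r=least_squares(lambda m:np.concatenate([fk(q,m)[0]-p for q,p in S]),M)
    return r.x,abs(r.fun).max()
def ik(T,zt,m,q0):
    f=lambda q:np.concatenate([fk(q,m)[0]-T,(fk(q,m)[1]-zt)*.3])
    r=least_squares(f,q0);return r.x,abs(r.fun).max()
E
python3 - <<'E'
from h import *
m,e=fit();print(m.round(4),e)
o=status.get_obs();print(fk(o['q'],m)[1],Ro.from_quat(np.roll(o['eef_rot'],-1)).as_matrix()[:,2])
for p in(25,35,45,55):
    q0=o['q'][:5]
    for al,z in((-.12,.2),(-.05,.06),(.015,.05),(.0,.09),(.03,.12),(.07,.13),(.09,.13)):
        T,R=tgt(al,z,p);q,e=ik(T,R[:,2],m,q0);q0=q;print(p,al,z,q.round(2),round(e,4))
E
```

```text
[0.4387 0.4949 0.3044 0.213  0.1163] 0.005273097834004342
[ 0.81080214 -0.10949726 -0.57498717] [ 0.81080214 -0.10949726 -0.57498717]
25 -0.12 0.2 [ 0.29 -0.46  2.63 -1.87  0.4 ] 0.0
25 -0.05 0.06 [ 0.18  0.17  2.57 -2.72  0.76] 0.0
25 0.015 0.05 [ 0.12  0.29  2.44 -2.8   0.74] 0.0
25 0.0 0.09 [ 0.13  0.14  2.47 -2.73  0.64] 0.0
25 0.03 0.12 [ 0.11  0.1   2.41 -2.7   0.54] 0.0
25 0.07 0.13 [ 0.08  0.15  2.32 -2.72  0.49] 0.0
25 0.09 0.13 [ 0.07  0.18  2.28 -2.73  0.48] 0.0
35 -0.12 0.2 [ 0.24 -0.49  2.53 -1.07  0.35] 0.0
35 -0.05 0.06 [ 0.15  0.05  2.52 -2.56  0.43] 0.0
35 0.015 0.05 [ 0.1   0.19  2.39 -2.67  0.43] 0.0
35 0.0 0.09 [ 0.11  0.05  2.41 -2.49  0.34] 0.0
35 0.03 0.12 [ 0.09  0.04  2.34 -2.34  0.26] 0.0
35 0.07 0.13 [ 0.07  0.1   2.25 -2.3   0.22] 0.0
35 0.09 0.13 [ 0.06  0.13  2.2  -2.31  0.21] 0.0
45 -0.12 0.2 [ 0.19 -0.47  2.43 -0.52  0.47] 0.0
45 -0.05 0.06 [ 0.12 -0.    2.44 -1.9   0.19] 0.0
45 0.015 0.05 [ 0.08  0.14  2.31 -2.08  0.17] 0.0
45 0.0 0.09 [ 0.09  0.02  2.32 -1.43  0.16] 0.0
45 0.03 0.12 [ 0.07  0.02  2.24 -0.96  0.18] 0.0
45 0.07 0.13 [ 0.05  0.09  2.15 -0.79  0.19] 0.0
45 0.09 0.13 [ 0.04  0.13  2.1  -0.75  0.18] 0.0
55 -0.12 0.2 [ 0.15 -0.4   2.32 -0.27  0.65] 0.0
55 -0.05 0.06 [ 0.09 -0.    2.34 -0.56  0.25] 0.0
55 0.015 0.05 [ 0.06  0.14  2.21 -0.53  0.22] 0.0
55 0.0 0.09 [ 0.07  0.04  2.21 -0.38  0.31] 0.0
55 0.03 0.12 [ 0.05  0.05  2.13 -0.29  0.38] 0.0
55 0.07 0.13 [ 0.04  0.12  2.03 -0.25  0.4 ] 0.0
55 0.09 0.13 [ 0.03  0.16  1.98 -0.24  0.41] 0.0
```

The arm hovers behind the rack. A tool pitch of about 60° keeps joint 4 within its range, so I'll approach under the free edge at that pitch.

Run:
```python
from h import *
m,e=fit();q0=status.get_obs()['q'][:5]
for al,z in((-.12,.23),(-.09,.12),(-.03,.052),(-.001,.052),(.018,.065),(.037,.079),(.06,.09),(.081,.093),(.1,.092)):
    T,R=tgt(al,z,60);q,e=ik(T,R[:,2],m,q0);q0=q;print(al,z,q.round(2),round(e,4))
go(-.09,.12,60);go(-.03,.052,60)
```

```text
-0.12 0.23 [ 0.13 -0.39  2.21 -0.18  0.81] 0.0
-0.09 0.12 [ 0.11 -0.19  2.31 -0.24  0.52] 0.0
-0.03 0.052 [ 0.07  0.07  2.25 -0.32  0.33] 0.0
-0.001 0.052 [ 0.06  0.12  2.18 -0.29  0.33] 0.0
0.018 0.065 [ 0.05  0.14  2.13 -0.26  0.36] 0.0
0.037 0.079 [ 0.04  0.15  2.08 -0.22  0.4 ] 0.0
0.06 0.09 [ 0.03  0.18  2.02 -0.2   0.43] 0.0
0.081 0.093 [ 0.02  0.21  1.97 -0.18  0.45] 0.0
0.1 0.092 [ 0.02  0.25  1.93 -0.18  0.45] 0.0
(-0.09, 0.12, 60) lin cm [-7.28 -0.27  8.83] rot deg [ 1.00e-02 -2.49e+01  6.00e-02]
(-0.03, 0.052, 60) lin cm [-9.39 -0.27 17.65] rot deg [ 1.00e-02 -2.49e+01  6.00e-02]
```

```bash
python3 -m handwheel '[{"grip":4,"linear":[-1,-0.2,1],"rotation":[0,-7,0]},{"grip":4,"linear":[-3,-0.3,3],"rotation":[0,-14,0]},{"grip":4,"linear":[-5,-0.3,5],"rotation":[0,-20,0]},{"grip":4,"linear":[-7.3,-0.3,8.8],"rotation":[0,-25,0]},{"grip":4,"linear":[-7.3,-0.3,8.8],"rotation":[0,-25,0]},{"grip":4,"linear":[-8.4,-0.3,13],"rotation":[0,-25,0]},{"grip":4,"linear":[-9.4,-0.3,17.6],"rotation":[0,-25,0]},{"grip":4,"linear":[-9.4,-0.3,17.6],"rotation":[0,-25,0]},{"grip":4,"linear":[-9.4,-0.3,17.6],"rotation":[0,-25,0]}]'; python3 -c "
from h import *
go(-.03,.052,60);print(status.get_obs()['q'].round(3))
for n in ('scene','top','wrist'): cv2.imwrite('pics/%s2.png'%n,cams.camera(n)[:,:,::-1])
s=cv2.imread('pics/scene2.png')[170:390,140:380];cv2.imwrite('pics/s2.png',cv2.resize(s,None,fx=2.5,fy=2.5,interpolation=2))
s=cv2.imread('pics/top2.png')[80:270,235:550];cv2.imwrite('pics/t2.png',cv2.resize(s,None,fx=2.5,fy=2.5,interpolation=2))
"
```

```text
time_s: 2.9
eef_pos: [0.5356, 0.1222, 0.0502]
eef_rot: [0.018, 0.964, -0.066, 0.255]
wrist_force: [-0.2, 0.7, -0.4]
opening: 0.466
(-0.03, 0.052, 60) lin cm [ 0.1  -0.08 -0.15] rot deg [ 0.12  0.33 -0.05]
[ 0.068  0.174  2.161 -0.335  0.315  2.068]
```

View pics/s2.png

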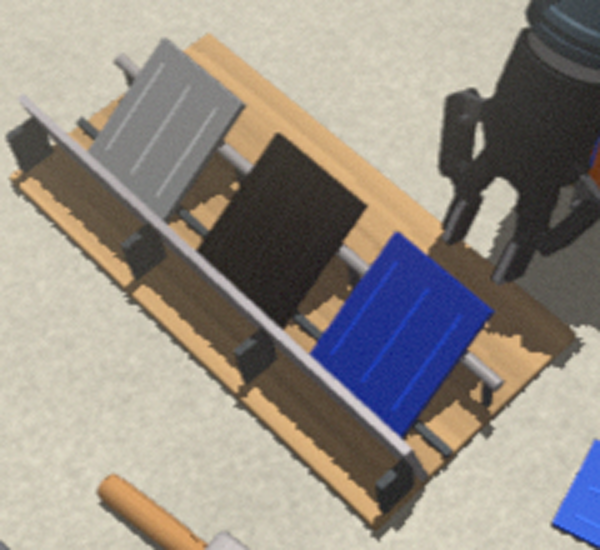

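View pics/t2.png

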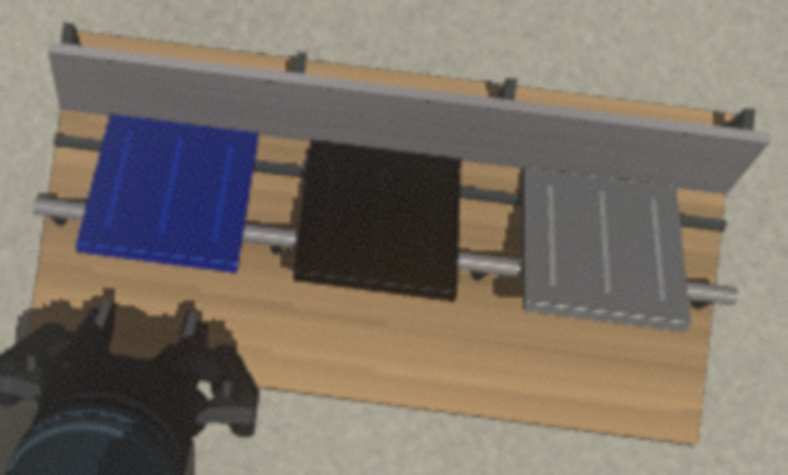

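View pics/wrist2.png

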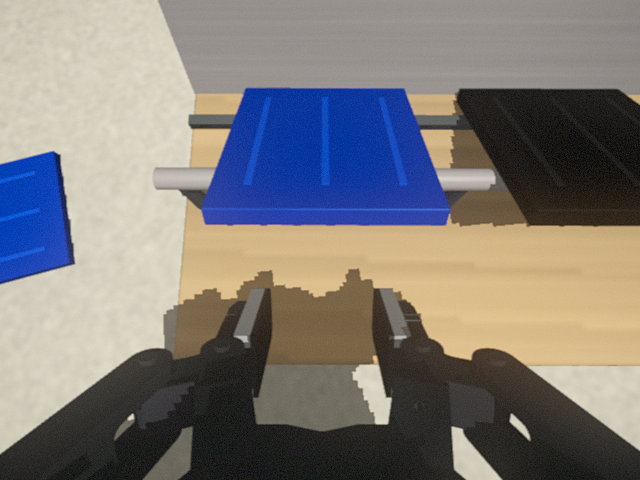

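The fingertips sit behind and below the blue panel's free edge. In the wrist view the jaws are centred at about column 322 and the panel edge at about 325. Next are the push waypoints along the arc.

Run:
```python
from h import *
for a,z in((-.01,.052),(0,.054),(.018,.066),(.037,.081),(.06,.091),(.081,.094),(.095,.094)): go(a,z,60,0,(-.03,.052,60,0))
```

```text
(-0.01, 0.052, 60) lin cm [1.73 0.   1.  ] rot deg [0. 0. 0.]
(0, 0.054, 60) lin cm [2.7  0.   1.33] rot deg [0. 0. 0.]
(0.018, 0.066, 60) lin cm [4.86 0.   1.19] rot deg [0. 0. 0.]
(0.037, 0.081, 60) lin cm [7.25 0.   0.84] rot deg [0. 0. 0.]
(0.06, 0.091, 60) lin cm [9.74 0.   1.12] rot deg [0. 0. 0.]
(0.081, 0.094, 60) lin cm [11.71  0.    1.91] rot deg [0. 0. 0.]
(0.095, 0.094, 60) lin cm [12.93  0.    2.61] rot deg [0. 0. 0.]
```

```bash
python3 -m handwheel '[{"grip":4,"linear":[0.9,0,0.5],"rotation":[0,0,0]},{"grip":4,"linear":[1.7,0,1.0],"rotation":[0,0,0]},{"grip":4,"linear":[2.2,0,1.2],"rotation":[0,0,0]},{"grip":4,"linear":[2.7,0,1.3],"rotation":[0,0,0]},{"grip":4,"linear":[3.2,0,1.3],"rotation":[0,0,0]},{"grip":4,"linear":[3.8,0,1.2],"rotation":[0,0,0]},{"grip":4,"linear":[4.3,0,1.2],"rotation":[0,0,0]},{"grip":4,"linear":[4.9,0,1.2],"rotation":[0,0,0]},{"grip":4,"linear":[4.9,0,1.2],"rotation":[0,0,0]},{"grip":4,"linear":[4.9,0,1.2],"rotation":[0,0,0]}]'; python3 -c "
from h import *
print(status.get_obs()['wrist_force'])
for n in ('scene','wrist'): cv2.imwrite('pics/%s3.png'%n,cams.camera(n)[:,:,::-1])
s=cv2.imread('pics/scene3.png')[170:390,140:380];w=cv2.imread('pics/wrist3.png');cv2.imwrite('pics/s3.png',np.hstack([cv2.resize(s,(393,360)),cv2.resize(w,(400,360))]))
"
```

```text
time_s: 3.88
eef_pos: [0.5848, 0.1167, 0.0677]
eef_rot: [0.017, 0.964, -0.065, 0.258]
wrist_force: [-0.6, -0.0, -0.8]
opening: 0.471
[-0.55737841 -0.03355535 -0.77639387]
```

View pics/s3.png

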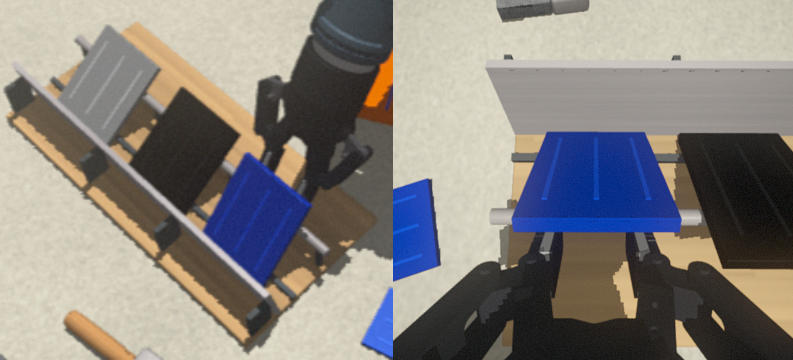

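The panel is tipping up squarely on both fingers with under 1 N, so I'll continue along the arc.

```bash
python3 -m handwheel '[{"grip":4,"linear":[0.6,0,-0.1],"rotation":[0,0,0]},{"grip":4,"linear":[1.2,0,-0.2],"rotation":[0,0,0]},{"grip":4,"linear":[1.8,0,-0.3],"rotation":[0,0,0]},{"grip":4,"linear":[2.4,0,-0.4],"rotation":[0,0,0]},{"grip":4,"linear":[3,0,-0.3],"rotation":[0,0,0]},{"grip":4,"linear":[3.6,0,-0.2],"rotation":[0,0,0]},{"grip":4,"linear":[4.2,0,-0.2],"rotation":[0,0,0]},{"grip":4,"linear":[4.8,0,-0.1],"rotation":[0,0,0]},{"grip":4,"linear":[4.8,0,-0.1],"rotation":[0,0,0]}]'; python3 -c "
from h import *
print(status.get_obs()['wrist_force'])
for n in ('scene','wrist'): cv2.imwrite('pics/%s4.png'%n,cams.camera(n)[:,:,::-1])
s=cv2.imread('pics/scene4.png')[170:390,140:380];w=cv2.imread('pics/wrist4.png');cv2.imwrite('pics/s4.png',np.hstack([cv2.resize(s,(393,360)),cv2.resize(w,(400,360))]))
"
```

```text
time_s: 4.73
eef_pos: [0.6269, 0.111, 0.0934]
eef_rot: [0.017, 0.963, -0.065, 0.259]
wrist_force: [-0.3, -0.2, 0.6]
opening: 0.468
[-0.26012309 -0.20706477  0.57731146]
```

View pics/s4.png

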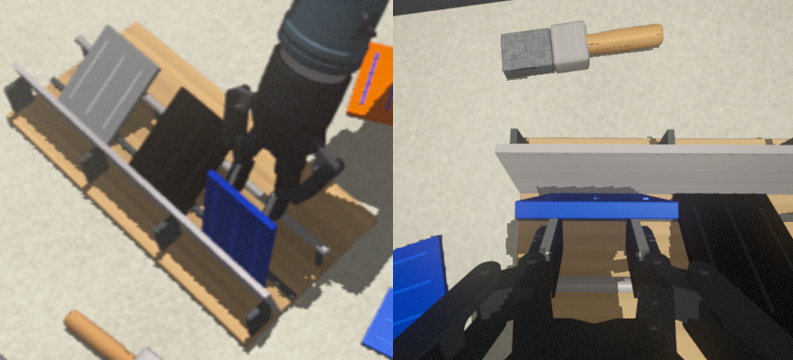

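The panel stands at roughly 75° and is square to the fence. I'll push it slowly past vertical.

```bash
python3 -m handwheel '[{"grip":4,"linear":[0.4,0,0.2],"rotation":[0,0,0]},{"grip":4,"linear":[0.8,0,0.4],"rotation":[0,0,0]},{"grip":4,"linear":[1.2,0,0.6],"rotation":[0,0,0]},{"grip":4,"linear":[1.6,0,0.8],"rotation":[0,0,0]},{"grip":4,"linear":[1.9,0,0.9],"rotation":[0,0,0]},{"grip":4,"linear":[2.2,0,1.1],"rotation":[0,0,0]},{"grip":4,"linear":[2.5,0,1.3],"rotation":[0,0,0]},{"grip":4,"linear":[2.7,0,1.4],"rotation":[0,0,0]},{"grip":4,"linear":[2.9,0,1.5],"rotation":[0,0,0]},{"grip":4,"linear":[2.9,0,1.5],"rotation":[0,0,0]},{"grip":4,"linear":[2.9,0,1.5],"rotation":[0,0,0]}]'; python3 -c "
from h import *
print(status.get_obs()['wrist_force'])
for n in ('scene','wrist'): cv2.imwrite('pics/%s5.png'%n,cams.camera(n)[:,:,::-1])
s=cv2.imread('pics/scene5.png')[170:390,140:380];w=cv2.imread('pics/wrist5.png');cv2.imwrite('pics/s5.png',np.hstack([cv2.resize(s,(393,360)),cv2.resize(w,(400,360))]))
"
```

```text
time_s: 5.75
eef_pos: [0.6574, 0.1069, 0.0938]
eef_rot: [0.017, 0.964, -0.065, 0.258]
wrist_force: [0.4, -0.4, -0.5]
opening: 0.47
[ 0.35742935 -0.42826342 -0.51830081]
```

View pics/s5.png

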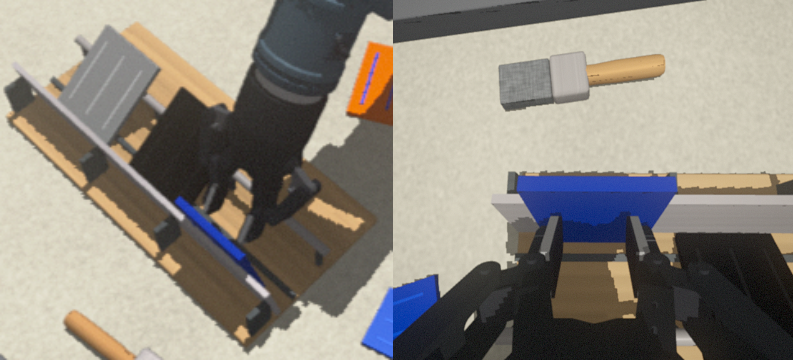

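The panel has gone past vertical onto the fence. I'll withdraw straight back, then up.

```bash
python3 -m handwheel '[{"grip":4,"linear":[-0.9,0,-0.5],"rotation":[0,0,0]},{"grip":4,"linear":[-2.6,0,-1.5],"rotation":[0,0,0]},{"grip":4,"linear":[-4.3,0,-3.5],"rotation":[0,0,0]},{"grip":4,"linear":[-5.2,0,-6],"rotation":[0,0,0]},{"grip":4,"linear":[-5.2,0,-9],"rotation":[0,0,0]},{"grip":4,"linear":[-5.2,0,-12],"rotation":[0,0,0]},{"grip":4,"linear":[-5.2,0,-15],"rotation":[0,0,0]},{"grip":4,"linear":[-5.2,0,-15],"rotation":[0,0,0]},{"grip":4,"linear":[-5.2,0,-15],"rotation":[0,0,0]},{"grip":4,"linear":[-5.2,0,-15],"rotation":[0,0,0]}]'; python3 -c "
from h import *
print(status.get_obs()['wrist_force'])
for n in ('scene','wrist','top'): cv2.imwrite('pics/%s6.png'%n,cams.camera(n)[:,:,::-1])
s=cv2.imread('pics/scene6.png')[170:390,140:380];w=cv2.imread('pics/wrist6.png');cv2.imwrite('pics/s6.png',np.hstack([cv2.resize(s,(393,360)),cv2.resize(w,(400,360))]))
s=cv2.imread('pics/top6.png')[80:270,235:550];cv2.imwrite('pics/t6.png',cv2.resize(s,None,fx=2.5,fy=2.5,interpolation=2))
"
```

```text
time_s: 6.68
eef_pos: [0.5378, 0.123, 0.1973]
eef_rot: [0.017, 0.964, -0.065, 0.258]
wrist_force: [1.0, 0.1, -0.0]
opening: 0.473
[ 1.03588943  0.1137465  -0.0361712 ]
```

View pics/s6.png

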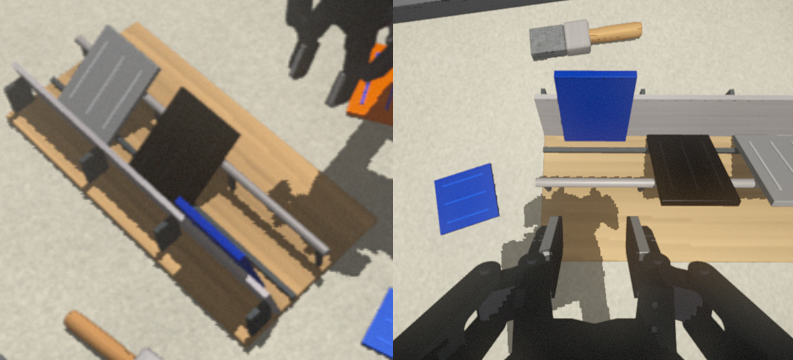

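View pics/t6.png

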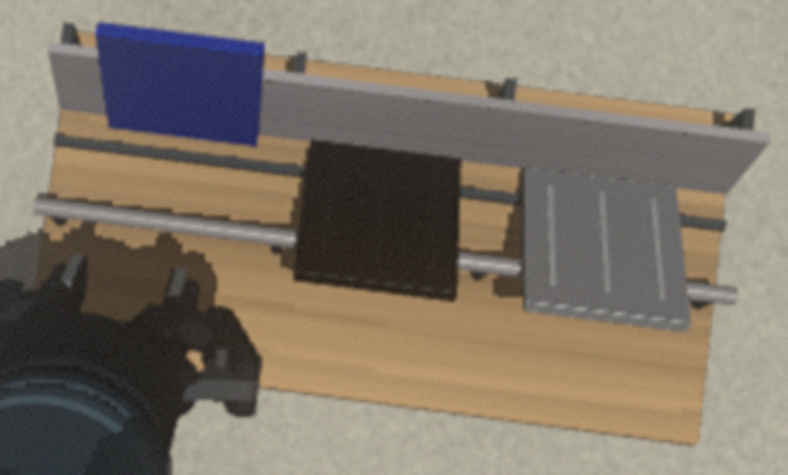

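```bash
python3 - <<'E'
from h import *
u=[onz('top',p,.119) for p in((273.8,89.6),(340.6,96.4))];l=[onz('top',p,.011) for p in((278.2,131.2),(338.2,138.4))]
for a in(u,l):print((np.mean(a,0)-EDGE)@D,(np.mean(a,0)-EDGE)@Y,np.degrees(np.arctan2(*(a[0]-a[1])[:2])),np.linalg.norm(a[0]-a[1]))
a=cv2.imread('pics/top0.png').astype(int);b=cv2.imread('pics/top6.png').astype(int)
print(abs(a-b)[140:205,360:500].mean(), abs(a-b)[300:470,20:200].mean())
E
python3 -c "
from bench import ctrl;print(ctrl.hand_in())"
```

```text
0.1154330311976007 -0.0020367967067256502 6.55075366295461 0.08866684659155553
0.08604663873268406 -0.002438420338638053 7.470828044429436 0.09055370508478486
7.854908424908425 46.90247276688453
the job is handed in; nothing more can be done
None
```

I tipped the blue panel up with two slightly open fingers behind its free edge. It went past vertical and now leans on the fence. I then backed the arm off and handed the job in at about 7 s. The hand-in reports no verdict.

**Blue panel, measured in the last top view:**
- **Alignment:** its edges run at 6.6° and 7.5° in plan, against the 7.7° I used for the fence, so it is parallel within about 1°.
- **Position along the rack:** it has stayed in its own place to about 2 mm. The lower edge sits between the toe strip and the fence.
- **Lean:** rough pixel readings give about 15° back, against the expected 12°. That is within measurement error and inside the 5–22° allowed.

**Black and grey panels:** both look unmoved in the top and scene views. I had hoped to confirm this by comparing the before and after pictures. That region changed by about 8 grey levels on average, but the area I took as a reference had the arm in it, so this check settles nothing.

**Contact force:** the wrist force was about 1 N or less at every reading I took while pushing. The gripper was well clear of everything at the end.

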